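# Walk the purge cradle round to face the fence

## Task

Push the heavy steel cradle block with your fingertips at its rear corners (the yellow pads are there for that) until it faces the fence squarely while still standing at least a finger's breadth clear of it; pause there for a moment, then walk it up, a little at one rear corner and then the other so that it stays roughly square, until its whole front face lies flush along the fence within the fence's length. Do not lift or tip it, keep off the brass gas pipe between the pads, never run a front corner into the fence with the block well askew, and leave the other things on the bench where they are. Finish with the hand clear of everything.

Things in the scene. Friction and masses are not known exactly. Their poses are not given: they have to be found in the camera images.
- block: dark steel block, V-groove on top, loose, about 1.7 kg (a corner takes 4 to 10 N): 70 mm deep (x), 160 long (y), 30 high. Origin under its centre; +x out of its front face (white line on the front top edge), +y left. Starts 20 to 40 degrees anticlockwise (from above) of facing the fence: left end trails. Pushed at one pad it turns about a point about 40 mm past its centre towards the other end
- front_left (a point): left (+y) end of the block's front face, half-way up (15 mm over the bench); 35 mm ahead of the block's centre and 80 mm to the left
- front_right (a point): right (-y) end of the block's front face, half-way up; 35 mm ahead and 80 mm to the right
- pad_left (a point): centre of the yellow push pad (28 mm wide, 26 mm high, 3 mm proud, with a yellow patch on the block's top above it) on the left end of the block's rear face, 15 mm over the bench; 38 mm behind the block's centre and 66 mm to the left; pushed towards the block's +x
- pad_right (a point): centre of the like pad at the right end, 66 mm to the right
- gas_pipe: delicate brass gas pipe fixed to the middle of the block's rear face between the yellow pads: a 10 mm bar 84 mm long along the block's y with a copper collar, reaching 24 mm behind the rear face, 10 to 26 mm over the bench. Origin on the rear face, 18 mm up, same axes as the block
- fence: straight bright aluminium angle fixed to the bench, 300 mm long (its y), 40 mm high, with two red clamps on its rear foot. Origin at the foot of the middle of its front face; the block belongs on its -x side, and -x points out of that face; +y runs along it. The block faces the fence when the block's x is along the fence's x
- nozzle: bystander, loose: white ceramic gas nozzle, a ring 32 mm across and 32 mm high, standing beside the block; origin under its centre
- magnet: bystander, loose: red square holding magnet 45 x 45 x 25 mm, beside the block; origin under its centre
- pipe_stub: bystander, loose: dark steel pipe ring 100 mm across, 55 mm high; origin under its centre
- brush: bystander, loose: hand brush lying on the bench; origin under its middle
- hammer: bystander, loose: hammer lying on the bench; origin under its middle
- paste: bystander, loose: blue jar with black lid, 64 mm across, 75 mm high; origin under its centre
- tungstens: bystander, loose: green round tube 24 mm thick, 120 mm long, lying on the bench; origin under its middle
Not all that is in view belongs to the job. What is shaped like the block but turquoise is not meant.

How it is judged:
On the way:
1. the block faces the fence within 8 degrees while both ends of its front face are still more than 10 mm from it (angle between the x axis of block and the x axis of fence, either way round below 0.14 rad and x of each of front_left, front_right in the frame of fence below -0.01 m), for 0.3 s.
At the end, for the whole second after the job is handed in: The block stands at rest flat on the bench with both ends of its front face within 4 mm of the fence, and its centre within 75 mm of the fence's middle along it (x of each of front_left, front_right in the frame of fence above -0.004 m and angle between the x axis of block and the x axis of fence, either way round below 0.06 rad and y of block in the frame of fence between -0.075 and 0.075 m and height (world z) of block below 0.004 m and angle between block's own z axis and vertical below 0.05 rad and linear speed of block below 0.01 m/s); the robot touches nothing.
It fails at once if the block is lifted or tipped (6 mm or 7 degrees) (height (world z) of block above 0.006 m or angle between block's own z axis and vertical above 0.12 rad).
It fails at once if the gas pipe is touched by the robot (over 1 N) (contact force between any of the fingers, the arm and gas_pipe above 1 N).
It fails at once if the block meets the fence while more than 15 degrees askew (contact force between block and fence above 1 N and angle between the x axis of block and the x axis of fence, either way round above 0.26 rad).
It fails at once if a bystander is moved more than 20 mm (distance of any of nozzle, magnet, pipe_stub, brush, hammer, paste, tungstens from where it was at the start of the episode above 0.02 m).
It also fails if it takes over 69 s, if anything falls off the work surface, if the arm or the gripper's body presses on something with over 40 N, if the wrist force passes 120 N, or if a joint passes its speed limit or range.

## Robot

A 6-joint arm with a two-finger parallel gripper is mounted at the origin on the work surface. World frame = base frame: x ahead of the robot, y to its left, z up, the work surface at z = 0. Lengths are in m, angles in rad, forces in N, time in s.
With the tool pointing down it reaches from about 0.375 to 0.9 m from the base axis. Payload 3.1 kg.
Tool frame: the origin (TCP) lies on the centre line of the jaws, within the pads' length; the fingertips stand robot.nose_length ahead of it and the grasp point (between the pads) lies 6 mm ahead of it (robot.nose_length is the distance from the TCP to the fingertips, in m); z points along the fingers, y is the line along which they close (so a half turn about z gives the same grasp; the last joint's range is limited). The gripper opens to 87 mm and grips with 3 to 60 N. Pads are 19 mm wide; open, the fingers measure 117 mm over their backs; the gripper's body (75 mm by 190 mm) begins 51 mm behind the grasp point.
Start: joints at [-1.286, 0.527, 1.433, -0, 1.181, -0.178], TCP at [0.28, -0.559, 0.248] pointing down, gripper open.
Joint ranges: [-3.08, 3.08], [-0.75, 2.2], [0.22, 2.44], [-1.43, 4.57], [0, 2.65], [-2.85, 2.85]. Speed limits (rad/s): [2.79, 2.79, 3.14, 3.14, 3.14, 3.14].

## Interface

Orientations are given as a unit quaternion [x, y, z, w].
In Python, from rig import robot gives the robot as it stands.
- The arm moves only by the shell command python3 -m crank 'ROWS' [FORCE]. ROWS is JSON, one flat list of numbers, 7 for each row, row after row: the shift along the tool's x, y, z in mm, then the turn, a rotation vector about the tool's x, y, z in degrees, then the closure in counts, from 0 (fully open) to 255 (shut). In form: [x, y, z, ax, ay, az, fingers, x, y, z, ax, ay, az, fingers, ...]. A call has exactly 5 rows; each row is the pose to reach, as a shift and turn from the pose commanded when the call began, along the tool's axes at that moment; what a row does not reach only later rows make up. A row lasts 1/12 s, in which the tool goes at most 41.7 mm and 7.16 degrees, less where a joint would pass 70% of its speed; a pose out of reach is approached as far as the arm can. A call with a gripper value outside its range is refused whole. The fingers move at their own pace and stop on an object; FORCE is the grip in N (left out, the last holds). Time passes only in rows, so rows that repeat a pose let the fingers close, or fill a call up. It gives the time, the measured TCP pose, the force, the opening and the grip force at its end, in the units of the state.
- robot.get_obs(): the state, without advancing time (a new reading comes with each control period).
- robot.camera(name): name is "scene" or "top" or "wrist"; returns a dict with "pixels" (384x512x3 uint8, red, green, blue), "intrinsics" (3x3 intrinsics, pixels), "k1" (the pictures are not rectified: a ray, as slopes to the right and down, at radius r is drawn at 1 + k1 r^2 times it, then the intrinsics apply), "extrinsics" (4x4, takes a point from camera to world coordinates); the wrist camera has in their place "mount" (4x4, takes a point from camera to tool coordinates, whose origin is the TCP and whose axes are the flange's). Camera axes: x right, y down, z forward; pixel columns grow to the right and rows downward; lengths in m; the calibration is good to about 2 mm. A picture is of the moment at which its call begins: read the wrist's pose just before it. There is no depth.
- robot.hand_in(): hands the job in; it is judged then, once.
The state is a dict: "time": time; "q": joint angles; "joint_velocities": joint speeds; "joint_torque": joint torques, N m; "position": TCP position; "tool_rot": TCP orientation; "ft_force": force on the tool from outside, world axes, zero at the start; "moment": the same for the moment, N m; "grip_width": finger opening in m; "grip_force": force on a finger pad.
Only numpy, scipy, OpenCV 4.12 (cv2) and the standard library are available. Lean on these libraries where they do the work, as an engineer would, in place of code of your own. Each camera call takes 0.05 s, during which the arm holds its last target. There are 200 camera calls.

## Working session

There is one attempt and no reset: what is moved stays moved. The work goes in short steps, Python scripts to look and compute and a shell command to move; the robot and the scene stay as the last step left them, time stands still between calls to the robot, and variables do not carry over. Pictures are saved under pics/ and viewed, at most 10 in all, crops included, and the job is handed in when it is done.

```bash
mkdir -p pics; python3 - <<'E'
from rig import robot
import cv2,pickle
o=robot.get_obs();print(o['time'],o['position'],o['tool_rot'],robot.nose_length)
for n in('scene','top'):
    c=robot.camera(n);pickle.dump(c,open(n+'.pkl','wb'));cv2.imwrite(f'pics/{n}.png',c['pixels'][:,:,::-1]);print(n,c['intrinsics'],c['k1'],c['extrinsics'])
E
```

```text
0.0 [ 0.27942923 -0.55828632  0.24658748] [ 9.73224271e-01  2.29855069e-01 -6.35662683e-05 -1.07808989e-03] 0.025
scene [[496.4568326    0.         261.72389722]
 [  0.         496.4568326  186.53552236]
 [  0.           0.           1.        ]] 0.0019796261846265 [[-0.5538068   0.57590822 -0.60135493  1.3748694 ]
 [ 0.83251579  0.37025422 -0.41210348  0.58687328]
 [-0.01467958 -0.72886318 -0.68450199  1.0043238 ]
 [ 0.          0.          0.          1.        ]]
top [[471.09063509   0.         258.54886865]
 [  0.         471.09063509 188.04201961]
 [  0.           0.           1.        ]] -0.15608277507242638 [[ 0.03772166 -0.97854655  0.20254317  0.26739165]
 [-0.99928513 -0.03744799  0.00518453  0.00349456]
 [ 0.00251153 -0.20259394 -0.97925961  1.5170494 ]
 [ 0.          0.          0.          1.        ]]
```

View pics/top.png

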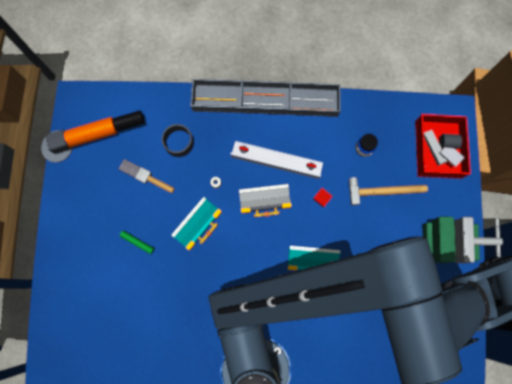

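View pics/scene.png

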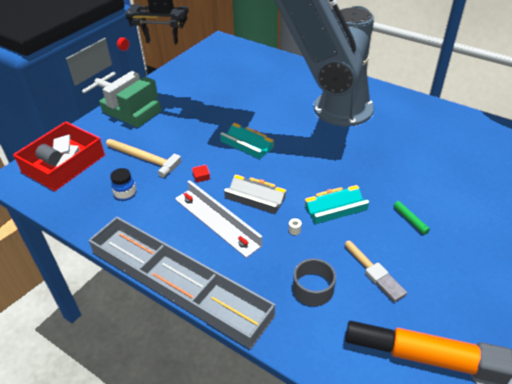

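Candidates for the block: grey block at top-view pixel (265,199), turquoise one at (197,223) and turquoise one at (313,257). Only the grey one is the steel block. The fence is at (277,158), and the nozzle (215,182) and magnet (322,197) stand beside the block. I'll check the choice in a close crop.

```bash
cat > h.py <<'E'
import numpy as np,cv2,pickle
from scipy.spatial.transform import Rotation as R
def rays(c,px,E=None):
    K=c['intrinsics'];p=(np.atleast_2d(px)-K[:2,2])/K[0,0];s=p.copy()
    for _ in range(20): s=p/(1+c['k1']*(s**2).sum(1,keepdims=True))
    E=c['extrinsics'] if E is None else E
    return E[:3,3],np.c_[s,np.ones(len(s))]@E[:3,:3].T
def plane(c,px,z,E=None):
    o,d=rays(c,px,E);return (o+d*((z-o[2])/d[:,2])[:,None])[:,:2]
def proj(c,P,E=None):
    E=c['extrinsics'] if E is None else E
    q=(np.atleast_2d(P)-E[:3,3])@E[:3,:3];s=q[:,:2]/q[:,2:];s=s*(1+c['k1']*(s**2).sum(1,keepdims=True))
    return s*c['intrinsics'][0,0]+c['intrinsics'][:2,2]
def blobs(c,lo,hi,box,amin=4):
    x0,y0,x1,y1=box;h=cv2.cvtColor(c['pixels'],cv2.COLOR_RGB2HSV)[y0:y1,x0:x1]
    n,l,st,ce=cv2.connectedComponentsWithStats(cv2.inRange(h,np.array(lo),np.array(hi)))
    return [(st[i,4],ce[i]+[x0,y0],cv2.minAreaRect((np.argwhere(l==i)[:,::-1]+[x0,y0]).astype(np.float32))) for i in range(1,n) if st[i,4]>=amin]
E
python3 - <<'E'
from h import *
t=pickle.load(open('top.pkl','rb'));s=pickle.load(open('scene.pkl','rb'))
a=cv2.resize(t['pixels'][130:230,205:345],None,fx=5,fy=5,interpolation=cv2.INTER_CUBIC)
cv2.imwrite('pics/tc.png',a[:,:,::-1])
b=cv2.resize(s['pixels'][160:260,165:305],None,fx=5,fy=5,interpolation=cv2.INTER_CUBIC)
cv2.imwrite('pics/sc.png',b[:,:,::-1])
for nm,c,box in(('t',t,(230,180,300,225)),('s',s,(220,165,295,215))):
    for r in blobs(c,(18,120,120),(32,255,255),box): print(nm,'yellow',r[0],r[1],plane(c,r[1],.03))
for r in blobs(t,(0,150,100),(6,255,255),(225,140,335,210)): print('red',r[0],r[1],plane(t,r[1],.025))
for r in blobs(t,(0,0,170),(180,40,255),(205,140,335,220)): print('white',r[0],r[1],r[2],plane(t,cv2.boxPoints(r[2]),.0))
E
```

```text
t yellow 43 [286. 205.] [[ 0.52290675 -0.07857111]]
t yellow 44 [245.31818182 209.93181818] [[0.50200063 0.05090237]]
t yellow 28 [274.07142857 211.89285714] [[ 0.49916565 -0.04107905]]
t yellow 31 [258.48387097 213.58064516] [[0.49184221 0.00843727]]
s yellow 23 [238.91304348 177.08695652] [[ 0.52137858 -0.07833092]]
s yellow 18 [254.5        179.77777778] [[ 0.5063501  -0.03331634]]
s yellow 22 [268.59090909 184.09090909] [[0.49962787 0.01123146]]
s yellow 27 [280.07407407 189.66666667] [[0.50148842 0.05142768]]
red 20 [243.45 148.25] [[0.70792362 0.06617307]]
red 17 [311. 165.] [[ 0.6595966 -0.1574024]]
red 119 [322.1092437  197.21008403] [[ 0.55361639 -0.1950147 ]]
white 1106 [277.03526221 158.7721519 ] ((276.7647399902344, 158.44119262695312), (89.980712890625, 13.58199405670166), 14.03624439239502) [[ 0.69340845  0.10633001]
 [ 0.73980763  0.09758812]
 [ 0.67536833 -0.19704946]
 [ 0.62975096 -0.18646145]]
white 60 [215.15       181.68333333] ((215.5, 181.5), (9.0, 9.0), 0.0) [[0.58204238 0.1683862 ]
 [0.61243825 0.17017052]
 [0.61356093 0.14034424]
 [0.58317571 0.13868142]]
white 556 [263.48381295 192.38309353] ((263.62628173828125, 192.57337951660156), (11.917806625366211, 48.54753494262695), 83.2901611328125) [[ 0.57382622  0.07613523]
 [ 0.59896727 -0.08179745]
 [ 0.55943159 -0.08738232]
 [ 0.53453857  0.06976566]]
```

View pics/tc.png

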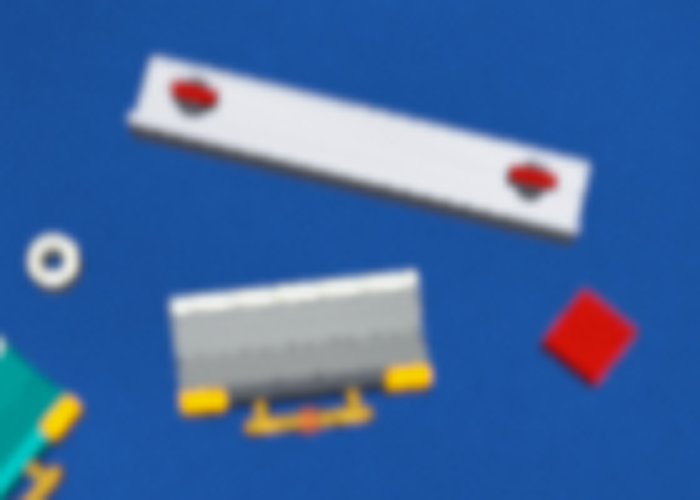

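View pics/sc.png

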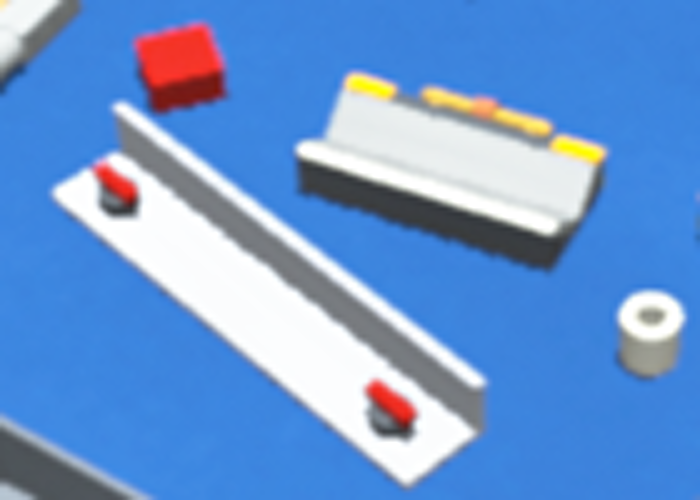

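The crops confirm it: the steel block has a white front line and yellow pads at top-view (245,210) and (286,205), with the pipe between them at (266,213). The fence's front edge runs from (231,155) to (320,177). Both views agree on the pads, 131 mm apart against an expected 132. Next I fit the fence line.

```bash
cat > meas.py <<'E'
from h import *
# fence from top.pkl (fixed)
t=pickle.load(open('top.pkl','rb'))
def fence(v=False):
    im=t['pixels'];hsv=cv2.cvtColor(im,cv2.COLOR_RGB2HSV)
    L=[]
    for lab in('white','foot'):
        pts=[]
        for u in range(236,316):
            e=155+(u-231)*22/89
            rows=np.arange(int(e)-6,int(e)+7)
            if lab=='white':
                g=im[rows,u,0].astype(float);th=130
            else: g=255-hsv[rows,u,1].astype(float);th=110
            i=np.where((g[:-1]>th)&(g[1:]<=th))[0]
            if len(i): i=i[-1];pts.append((u,rows[i]+(g[i]-th)/(g[i]-g[i+1])))
        P=plane(t,np.array(pts),.04 if lab=='white' else 0.)
        vx,vy,x0,y0=cv2.fitLine(P.astype(np.float32),cv2.DIST_HUBER,0,.001,.001).ravel()
        if vy<0: vx,vy=-vx,-vy
        L.append((vx,vy,x0,y0))
        if v: print(lab,len(pts),np.degrees(np.arctan2(-vx,vy)),'x at y=-.04:',x0+vx/vy*(-.04-y0))
    return L
if __name__=='__main__':
    fence(True)
    for e in ((130,118),(577,232),(135,130),(575,240)):
        p=np.array(e)/5+[205,130]-.4
        print(e,plane(t,p,.04),plane(t,p,0))
E
python3 meas.py
```

```text
white 80 -12.182569 x at y=-.04: 0.64905125
foot 80 -12.163184 x at y=-.04: 0.6516622
(130, 118) [[0.68516903 0.10661076]] [[0.69648287 0.10940326]]
(577, 232) [[ 0.62015954 -0.18546269]] [[ 0.62971285 -0.19057985]]
(135, 130) [[0.67719266 0.10294451]] [[0.68829049 0.10563771]]
(575, 240) [[ 0.61480592 -0.18422018]] [[ 0.62421425 -0.18930368]]
```

Fence origin is about (0.650,-0.040) at yaw -12.2°. The block centre is about (0.545,-0.009) at yaw +9.2°, so it is 21° askew. I'll go above the spot behind the left pad with the fingers shut.

```bash
python3 -m crank '[27,-29,0,0,0,0,255, 54,-58,0,0,0,0,255, 81,-87,0,0,0,0,255, 108,-116,0,0,0,0,255, 135,-145,0,0,0,0,255]' 20 >/dev/null
python3 -m crank '[27,-29,0,0,0,0,255, 54,-58,0,0,0,0,255, 81,-87,0,0,0,0,255, 108,-116,0,0,0,0,255, 135,-145,0,0,0,0,255]' >/dev/null
python3 -m crank '[27,-29,0,0,0,0,255, 54,-58,0,0,0,0,255, 81,-87,0,0,0,0,255, 108,-116,0,0,0,0,255, 135,-145,0,0,0,0,255]' >/dev/null
python3 -m crank '[10,-8,0,0,0,-7,255, 20,-16,10,0,0,-14,255, 29,-25,30,0,0,-21,255, 29,-25,60,0,0,-28,255, 29,-25,90,0,0,-35,255]' >/dev/null
python3 -m crank '[0,0,20,0,0,-7,255, 0,0,40,0,0,-14,255, 0,0,60,0,0,-21,255, 0,0,60,0,0,-27,255, 0,0,60,0,0,-27,255]'
cat > st.py <<'E'
from h import *
from rig import robot
from scipy.optimize import least_squares
import sys
F=np.array([.650,-.0395]);fa=np.radians(-12.17)
o=robot.get_obs();p=np.array(o['position']);M=R.from_quat(o['tool_rot']).as_matrix()
print('t%.2f tcp'%o['time'],p.round(4),'tooly yaw %.1f'%np.degrees(np.arctan2(M[1,1],M[0,1])),'F',np.array(o['ft_force']).round(1),'grip',o['grip_width'])
def block(guess=None,png=None):
    res=[]
    for n in('top','scene'):
        c=robot.camera(n)
        if png:cv2.imwrite(f'pics/{png}_{n}.png',c['pixels'][:,:,::-1])
        for px in [r[1] for r in blobs(c,(18,120,120),(32,255,255),(0,0,512,384),6)]:
            w=plane(c,px,.03)[0]
            res.append((n,w))
    return res
E
python3 - <<'E'
from st import *
for n,w in block(png='a'):
    if .44<w[0]<.7 and abs(w[1])<.2: print(n,w.round(4))
E
```

```text
time: 2.18
position: [0.4609, 0.0467, 0.0961]
tool_rot: [0.715, 0.699, -0.001, -0.002]
ft_force: [0.1, -0.9, -0.0]
grip_width: 0.0002
grip_force: 0.0
t2.18 tcp [0.4609 0.0467 0.0961] tooly yaw -1.3 F [ 0.1 -0.9 -0. ] grip 0.00022684050535919816
top [ 0.5229 -0.0786]
top [ 0.4991 -0.0403]
scene [ 0.5216 -0.0783]
scene [ 0.5068 -0.0319]
scene [0.4992 0.0122]
scene [0.5008 0.0508]
scene [0.4507 0.1581]
scene [0.4863 0.1404]
```

```bash
python3 - <<'E'
from st import *
c=robot.camera('wrist');cv2.imwrite('pics/w1.png',c['pixels'][:,:,::-1]);print(c['mount'].round(3),c['k1'])
T=np.eye(4);T[:3,:3]=M;T[:3,3]=p;E=T@c['mount']
for r in blobs(c,(18,120,120),(32,255,255),(0,0,512,384),30): print(r[0],r[1].round(0),plane(c,r[1],.03,E).round(4))
E
```

```text
t2.28 tcp [0.4621 0.0466 0.0974] tooly yaw -1.6 F [ 0.2 -0.4  1. ] grip 0.0005464012829283178
[[ 0.    -0.96  -0.28   0.076]
 [ 1.     0.    -0.    -0.001]
 [ 0.    -0.28   0.96  -0.137]
 [ 0.     0.     0.     1.   ]] -0.04267466846564168
48 [154.  10.] [[0.409  0.1705]]
96 [165.   5.] [[0.4156 0.1726]]
553 [219.  41.] [[0.4449 0.1526]]
197 [283.  69.] [[0.4815 0.1362]]
933 [311. 204.] [[0.4993 0.0525]]
31 [255. 325.] [[ 0.4604 -0.0402]]
64 [ 61. 326.] [[ 0.3157 -0.0385]]
```

View pics/w1.png

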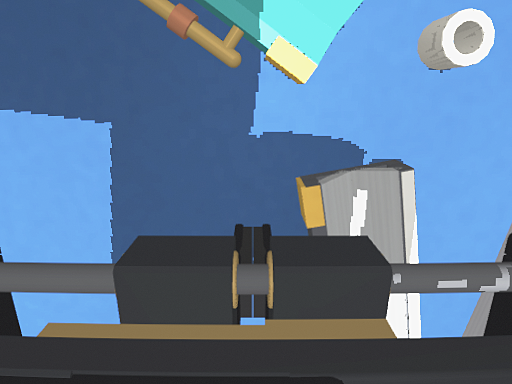

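The wrist view shows the left yellow pad at (311,204), ahead of the shut fingers at (253,270), which are clear of the pipe. I'll descend and push the left pad.

```bash
python3 -m crank '[0,0,25,0,0,0,255, 0,0,50,0,0,0,255, 0,0,63,0,0,0,255, 0,0,63,0,0,0,255, 0,0,63,0,0,0,255]'
python3 -m crank '[0,4,0,0,0,0,255, 0,8,0,0,0,0,255, 0,12,0,0,0,0,255, 0,16,0,0,0,0,255, 0,20,0,0,0,0,255]'
python3 -m crank '[0,3,0,0,0,0,255, 0,6,0,0,0,0,255, 0,9,0,0,0,0,255, 0,12,0,0,0,0,255, 0,15,0,0,0,0,255]'
python3 - <<'E'
from st import *
for n,w in block(png='b'):
    if .44<w[0]<.7 and abs(w[1])<.13: print(n,w.round(4))
E
```

```text
time: 2.75
position: [0.4621, 0.0466, 0.0347]
tool_rot: [0.716, 0.698, -0.0, -0.0]
ft_force: [-0.5, -0.1, 0.4]
grip_width: 0.0004
grip_force: 0.0
time: 3.17
position: [0.4831, 0.046, 0.0352]
tool_rot: [0.716, 0.698, 0.001, 0.001]
ft_force: [-0.0, 0.5, -0.2]
grip_width: 0.0005
grip_force: 0.0
time: 3.58
position: [0.4891, 0.047, 0.034]
tool_rot: [0.716, 0.699, -0.006, -0.007]
ft_force: [-11.0, 2.2, 6.7]
grip_width: 0.0009
grip_force: 5.3
t3.58 tcp [0.4891 0.047  0.034 ] tooly yaw -1.4 F [-11.    2.2   6.7] grip 0.0008552714323416134
top [ 0.5219 -0.0779]
top [ 0.5004 -0.0409]
scene [ 0.5202 -0.0783]
scene [0.5041 0.0545]
```

```bash
python3 -m crank '[0,3,0,0,0,0,255, 0,6,0,0,0,0,255, 0,9,0,0,0,0,255, 0,12,0,0,0,0,255, 0,15,0,0,0,0,255]'|head -4
python3 -m crank '[0,3,0,0,0,0,255, 0,6,0,0,0,0,255, 0,8,0,0,0,0,255, 0,8,0,0,0,0,255, 0,8,0,0,0,0,255]'|head -4
python3 - <<'E'
from st import *
for n,w in block(png='c'):
    if .44<w[0]<.7 and abs(w[1])<.13: print(n,w.round(4))
E
```

```text
time: 4.1
position: [0.5039, 0.0476, 0.0336]
tool_rot: [0.716, 0.698, -0.005, -0.007]
ft_force: [-9.8, 6.2, 5.4]
time: 4.52
position: [0.512, 0.0476, 0.0336]
tool_rot: [0.716, 0.698, -0.005, -0.007]
ft_force: [-8.9, 5.5, 5.1]
t4.52 tcp [0.512  0.0476 0.0336] tooly yaw -1.4 F [-8.9  5.5  5.1] grip 0.000475763167665564
top [ 0.5199 -0.0783]
top [ 0.5061 -0.0397]
scene [ 0.5195 -0.0779]
scene [0.5265 0.0563]
```

The left end follows and the block's yaw is now about -3°. The finger has drifted inward on the pad, so I'll back off, shift 12 mm left, turn the tool and continue.

```bash
python3 -m crank '[0,-12,0,0,0,0,255, 0,-24,0,0,0,0,255, 6,-24,0,0,0,5,255, 12,-24,0,0,0,10,255, 12,-24,0,0,0,10,255]'|head -4
python3 -m crank '[0,5,0,0,0,0,255, 0,10,0,0,0,0,255, 0,15,0,0,0,0,255, 0,19,0,0,0,0,255, 0,23,0,0,0,0,255]'|head -4
python3 -m crank '[0,3,0,0,0,0,255, 0,6,0,0,0,0,255, 0,9,0,0,0,0,255, 0,12,0,0,0,0,255, 0,14,0,0,0,0,255]'|head -4
python3 - <<'E'
from st import *
for n,w in block(png='d'):
    if .44<w[0]<.7 and abs(w[1])<.13: print(n,w.round(4))
E
```

```text
time: 5.03
position: [0.4964, 0.0584, 0.0345]
tool_rot: [0.774, 0.633, 0.0, 0.0]
ft_force: [-0.6, -0.2, 0.7]
time: 5.45
position: [0.5129, 0.0541, 0.034]
tool_rot: [0.774, 0.633, -0.005, -0.006]
ft_force: [-10.5, 5.6, 5.1]
time: 5.87
position: [0.5272, 0.0522, 0.0337]
tool_rot: [0.774, 0.633, -0.004, -0.005]
ft_force: [-7.4, 6.7, 2.8]
t5.87 tcp [0.5272 0.0522 0.0337] tooly yaw -11.4 F [-7.4  6.7  2.8] grip 0.0004147054847644177
top [ 0.5189 -0.0775]
top [ 0.5087 -0.0358]
scene [ 0.5177 -0.0779]
scene [ 0.4969 -0.0221]
scene [0.5432 0.0517]
```

```bash
python3 -m crank '[0,-15,0,0,0,0,255, 0,-30,0,0,0,0,255, 0,-45,-20,0,0,0,255, 0,-50,-60,0,0,0,255, 0,-50,-90,0,0,0,255]'|head -4
python3 -m crank '[-30,0,0,0,0,0,255, -60,0,0,0,0,0,255, -90,0,0,0,0,0,255, -120,0,0,0,0,0,255, -134,0,0,0,0,0,255]'|head -4
cat >> st.py <<'E'
def pose(v=True,png=None):
    P=[]
    for n in('top','scene'):
        c=robot.camera(n)
        if png:cv2.imwrite(f'pics/{png}_{n}.png',c['pixels'][:,:,::-1])
        B=[(r[0],plane(c,r[1],.03)[0]) for r in blobs(c,(18,120,120),(32,255,255),(0,0,512,384),6)]
        B=[b for b in B if .44<b[1][0]<.7 and -.16<b[1][1]<.12]
        best=min(((a,b) for a in B for b in B if a[1][1]>b[1][1]),key=lambda ab:abs(np.linalg.norm(ab[0][1]-ab[1][1])-.131),default=None)
        if best is None: print(n,'none');continue
        l,r=best[0][1],best[1][1];d=l-r;yaw=np.arctan2(-d[0],d[1])
        bx=np.array([np.cos(yaw),np.sin(yaw)]);by=np.array([-bx[1],bx[0]])
        c0=(l+r)/2+.033*bx;fx=np.array([np.cos(fa),np.sin(fa)]);fy=np.array([-fx[1],fx[0]])
        fl=c0+.035*bx+.08*by;fr=c0+.035*bx-.08*by
        print(n,'L',l.round(4),'R',r.round(4),'len %.4f'%np.linalg.norm(d),'skew %.1f'%np.degrees(yaw-fa),'gapL %.1f gapR %.1f y %.1f'%(-(fl-F)@fx*1e3,-(fr-F)@fx*1e3,(c0-F)@fy*1e3))
        tl=p[:2]-c0;print('   tcp in block x %.1f y %.1f'%(tl@bx*1e3,tl@by*1e3))
E
python3 - <<'E'
from st import *
pose(png='e')
E
```

```text
time: 6.38
position: [0.4817, 0.0604, 0.1252]
tool_rot: [0.774, 0.633, -0.001, -0.001]
ft_force: [0.7, -1.0, -0.8]
time: 6.8
position: [0.4577, -0.0744, 0.1249]
tool_rot: [0.774, 0.633, 0.0, 0.001]
ft_force: [-0.0, 0.2, -0.0]
t6.80 tcp [ 0.4577 -0.0744  0.1249] tooly yaw -11.5 F [-0.   0.2 -0. ] grip 0.0006306359692654621
top L [0.5433 0.0505] R [0.5187 0.0131] len 0.0448 skew -21.2 gapL 39.1 gapR 96.8 y 32.7
   tcp in block x -35.9 y -129.0
scene L [0.5427 0.0503] R [ 0.5179 -0.0781] len 0.1308 skew 1.2 gapL 56.1 gapR 52.7 y 0.5
   tcp in block x -92.8 y -73.2
```

View pics/e_scene.png

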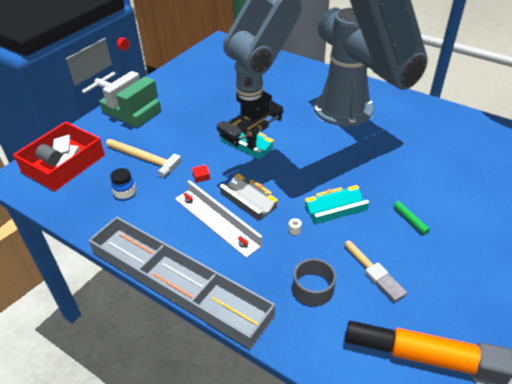

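The scene view shows the block parallel to the fence, about 54 mm clear and 1.2° off square, with yellow pads near (240,180) and (271,195). Next comes the right pad.

```bash
python3 -m crank '[4,20,20,0,0,0,255, 4,20,50,0,0,0,255, 4,20,80,0,0,0,255, 4,20,90,0,0,0,255, 4,20,90,0,0,0,255]'|head -4
python3 -m crank '[0,6,0,0,0,0,255, 0,12,0,0,0,0,255, 0,18,0,0,0,0,255, 0,24,0,0,0,0,255, 0,29,0,0,0,0,255]'|head -4
python3 -m crank '[0,3,0,0,0,0,255, 0,6,0,0,0,0,255, 0,9,0,0,0,0,255, 0,12,0,0,0,0,255, 0,12,0,0,0,0,255]'|head -4
python3 - <<'E'
from st import *
pose()
E
```

```text
time: 7.32
position: [0.476, -0.07, 0.0324]
tool_rot: [0.774, 0.634, -0.001, -0.002]
ft_force: [0.5, 0.5, 0.6]
time: 7.73
position: [0.5039, -0.0762, 0.0355]
tool_rot: [0.774, 0.634, -0.002, -0.002]
ft_force: [-10.7, -1.4, 6.0]
time: 8.15
position: [0.5123, -0.078, 0.0347]
tool_rot: [0.773, 0.634, -0.004, -0.005]
ft_force: [-9.8, -2.8, 2.8]
t8.15 tcp [ 0.5123 -0.078   0.0347] tooly yaw -11.3 F [-9.8 -2.8  2.8] grip 0.0005109596033655983
top none
scene L [0.5351 0.0312] R [ 0.5269 -0.0806] len 0.1122 skew 8.0 gapL 63.2 gapR 41.0 y -6.0
   tcp in block x -47.8 y -54.5
```

```bash
python3 -m crank '[0,-25,0,0,0,0,255, 0,-55,0,0,0,0,255, 40,-55,0,0,0,0,255, 80,-55,0,0,0,0,255, 120,-55,0,0,0,0,255]'|head -2
python3 -m crank '[18,0,0,0,0,0,255, 18,15,0,0,0,0,255, 18,26,0,0,0,0,255, 18,32,0,0,0,0,255, 18,38,0,0,0,0,255]'|head -4
python3 -m crank '[0,6,0,0,0,0,255, 0,12,0,0,0,0,255, 0,18,0,0,0,0,255, 0,23,0,0,0,0,255, 0,23,0,0,0,0,255]'|head -4
python3 - <<'E'
from st import *
pose()
E
```

```text
time: 8.67
position: [0.4884, 0.0494, 0.0353]
time: 9.08
position: [0.5285, 0.0597, 0.0351]
tool_rot: [0.774, 0.633, -0.0, -0.0]
ft_force: [-8.0, 4.5, 6.4]
time: 9.5
position: [0.5461, 0.0562, 0.0339]
tool_rot: [0.775, 0.632, -0.003, -0.005]
ft_force: [-5.4, 6.3, 1.6]
t9.50 tcp [0.5461 0.0562 0.0339] tooly yaw -11.5 F [-5.4  6.3  1.6] grip 0.0005351842052525701
top L [ 0.5203 -0.0349] R [ 0.5268 -0.079 ] len 0.0446 skew 20.4 gapL 84.1 gapR 28.3 y -32.2
   tcp in block x 5.6 y 108.8
scene L [0.5602 0.052 ] R [ 0.5253 -0.0807] len 0.1371 skew -2.5 gapL 38.7 gapR 45.7 y 0.5
   tcp in block x -47.7 y 69.1
```

```bash
python3 -m crank '[0,-25,0,0,0,0,255, 0,-55,0,0,0,0,255, -40,-55,0,0,0,0,255, -80,-55,0,0,0,0,255, -120,-55,0,0,0,0,255]'|head -2
python3 -m crank '[-16,0,0,0,0,0,255, -16,15,0,0,0,0,255, -16,26,0,0,0,0,255, -16,32,0,0,0,0,255, -16,38,0,0,0,0,255]'|head -4
python3 -m crank '[0,6,0,0,0,0,255, 0,12,0,0,0,0,255, 0,18,0,0,0,0,255, 0,23,0,0,0,0,255, 0,23,0,0,0,0,255]'|head -4
python3 - <<'E'
from st import *
pose()
E
```

```text
time: 10.02
position: [0.4724, -0.0523, 0.0348]
time: 10.43
position: [0.5075, -0.0756, 0.0347]
tool_rot: [0.774, 0.633, 0.0, -0.0]
ft_force: [0.2, -0.6, -0.0]
time: 10.85
position: [0.5245, -0.0781, 0.0337]
tool_rot: [0.773, 0.634, -0.004, -0.005]
ft_force: [-7.9, -2.0, 3.2]
t10.85 tcp [ 0.5245 -0.0781  0.0337] tooly yaw -11.3 F [-7.9 -2.   3.2] grip 0.0006437849504926773
top none
scene L [0.5583 0.0474] R [ 0.5384 -0.0835] len 0.1324 skew 3.5 gapL 41.0 gapR 31.1 y 1.6
   tcp in block x -47.6 y -63.0
```

```bash
python3 -m crank '[0,-25,0,0,0,0,255, 0,-55,0,0,0,0,255, 40,-55,0,0,0,0,255, 80,-55,0,0,0,0,255, 120,-55,0,0,0,0,255]'|head -2
python3 -m crank '[15,0,0,0,0,0,255, 15,15,0,0,0,0,255, 15,26,0,0,0,0,255, 15,32,0,0,0,0,255, 15,38,0,0,0,0,255]'|head -4
python3 -m crank '[0,6,0,0,0,0,255, 0,12,0,0,0,0,255, 0,18,0,0,0,0,255, 0,25,0,0,0,0,255, 0,25,0,0,0,0,255]'|head -4
python3 - <<'E'
from st import *
pose()
E
python3 -m crank '[0,-25,0,0,0,0,255, 0,-55,0,0,0,0,255, -40,-55,0,0,0,0,255, -80,-55,0,0,0,0,255, -120,-55,0,0,0,0,255]'|head -2
python3 -m crank '[-20,0,0,0,0,0,255, -20,15,0,0,0,0,255, -20,26,0,0,0,0,255, -20,32,0,0,0,0,255, -20,38,0,0,0,0,255]'|head -4
python3 -m crank '[0,6,0,0,0,0,255, 0,12,0,0,0,0,255, 0,18,0,0,0,0,255, 0,25,0,0,0,0,255, 0,25,0,0,0,0,255]'|head -4
python3 - <<'E'
from st import *
pose()
E
```

```text
time: 11.37
position: [0.499, 0.0497, 0.0345]
time: 11.78
position: [0.5399, 0.0565, 0.0345]
tool_rot: [0.774, 0.634, -0.0, -0.0]
ft_force: [-0.1, -0.1, -0.1]
time: 12.2
position: [0.5597, 0.0526, 0.0336]
tool_rot: [0.774, 0.633, -0.003, -0.005]
ft_force: [-4.4, 5.8, -0.2]
t12.20 tcp [0.5597 0.0526 0.0336] tooly yaw -11.5 F [-4.4  5.8 -0.2] grip 0.0005422396138669959
top L [ 0.5327 -0.0384] R [ 0.5385 -0.0817] len 0.0437 skew 19.8 gapL 70.6 gapR 16.5 y -33.0
   tcp in block x 5.9 y 108.4
scene L [0.5738 0.0487] R [ 0.5378 -0.0815] len 0.1351 skew -3.3 gapL 24.5 gapR 33.7 y 0.8
   tcp in block x -47.6 y 67.5
time: 12.72
position: [0.4856, -0.0559, 0.0346]
time: 13.13
position: [0.52, -0.0832, 0.0345]
tool_rot: [0.774, 0.633, -0.0, -0.0]
ft_force: [-0.4, 0.6, 0.4]
time: 13.55
position: [0.5403, -0.0866, 0.0337]
tool_rot: [0.773, 0.634, -0.003, -0.004]
ft_force: [-6.8, -2.4, -0.3]
t13.55 tcp [ 0.5403 -0.0866  0.0337] tooly yaw -11.3 F [-6.8 -2.4 -0.3] grip 0.0003527593383266173
top none
scene L [0.5715 0.0453] R [ 0.5554 -0.0861] len 0.1324 skew 5.2 gapL 28.1 gapR 13.7 y 3.4
   tcp in block x -47.9 y -68.5
```

```bash
python3 -m crank '[0,-25,0,0,0,0,255, 0,-55,0,0,0,0,255, 40,-55,0,0,0,0,255, 80,-55,0,0,0,0,255, 120,-55,0,0,0,0,255]'|head -2
python3 -m crank '[20,0,0,0,0,0,255, 20,15,0,0,0,0,255, 20,26,0,0,0,0,255, 20,32,0,0,0,0,255, 20,38,0,0,0,0,255]'|head -4
python3 -m crank '[0,6,0,0,0,0,255, 0,12,0,0,0,0,255, 0,18,0,0,0,0,255, 0,23,0,0,0,0,255, 0,23,0,0,0,0,255]'|head -4
python3 - <<'E'
from st import *
pose()
E
python3 -m crank '[0,-25,0,0,0,0,255, 0,-55,0,0,0,0,255, -40,-55,0,0,0,0,255, -80,-55,0,0,0,0,255, -120,-55,0,0,0,0,255]'|head -2
python3 -m crank '[-18,0,0,0,0,0,255, -18,15,0,0,0,0,255, -18,26,0,0,0,0,255, -18,32,0,0,0,0,255, -18,38,0,0,0,0,255]'|head -4
python3 -m crank '[0,6,0,0,0,0,255, 0,12,0,0,0,0,255, 0,18,0,0,0,0,255, 0,21,0,0,0,0,255, 0,21,0,0,0,0,255]'|head -4
python3 - <<'E'
from st import *
pose()
E
```

```text
time: 14.07
position: [0.5134, 0.0417, 0.0344]
time: 14.48
position: [0.5555, 0.0534, 0.0344]
tool_rot: [0.774, 0.634, -0.0, -0.0]
ft_force: [0.3, -0.9, -0.8]
time: 14.9
position: [0.5729, 0.05, 0.0335]
tool_rot: [0.775, 0.633, -0.004, -0.005]
ft_force: [-6.2, 6.1, 2.4]
t14.90 tcp [0.5729 0.05   0.0335] tooly yaw -11.5 F [-6.2  6.1  2.4] grip 0.00020863239768314677
top L [ 0.5475 -0.04  ] R [ 0.5549 -0.0845] len 0.0451 skew 21.6 gapL 58.0 gapR -0.9 y -30.9
   tcp in block x 6.7 y 107.2
scene L [0.5869 0.0469] R [ 0.5539 -0.0851] len 0.1361 skew -1.9 gapL 11.5 gapR 16.8 y 2.1
   tcp in block x -47.4 y 67.7
time: 15.42
position: [0.4992, -0.0586, 0.0345]
time: 15.83
position: [0.534, -0.0839, 0.0345]
tool_rot: [0.774, 0.633, -0.0, -0.0]
ft_force: [0.4, -0.8, -0.3]
time: 16.25
position: [0.5493, -0.0863, 0.0337]
tool_rot: [0.773, 0.634, -0.004, -0.005]
ft_force: [-7.9, -2.8, 3.8]
t16.25 tcp [ 0.5493 -0.0863  0.0337] tooly yaw -11.3 F [-7.9 -2.8  3.8] grip 0.0003693963197950528
top none
scene L [0.5767 0.0266] R [ 0.564  -0.0877] len 0.1150 skew 5.8 gapL 20.3 gapR 4.0 y -4.7
   tcp in block x -47.8 y -57.7
```

```bash
python3 -m crank '[0,-25,0,0,0,0,255, 0,-55,0,0,0,0,255, 40,-55,0,0,0,0,255, 80,-55,0,0,0,0,255, 120,-55,0,0,0,0,255]'|head -2
python3 -m crank '[19,0,0,0,0,0,255, 19,15,0,0,0,0,255, 19,26,0,0,0,0,255, 19,32,0,0,0,0,255, 19,38,0,0,0,0,255]'|head -4
python3 -m crank '[0,6,0,0,0,0,255, 0,12,0,0,0,0,255, 0,18,0,0,0,0,255, 0,23,0,0,0,0,255, 0,23,0,0,0,0,255]'|head -4
python3 - <<'E'
from st import *
pose()
E
python3 -m crank '[0,-25,0,0,0,0,255, 0,-55,0,0,0,0,255, -40,-55,0,0,0,0,255, -80,-55,0,0,0,0,255, -120,-55,0,0,0,0,255]'|head -2
python3 -m crank '[-18,0,0,0,0,0,255, -18,15,0,0,0,0,255, -18,26,0,0,0,0,255, -18,32,0,0,0,0,255, -18,38,0,0,0,0,255]'|head -4
python3 -m crank '[0,5,0,0,0,0,255, 0,10,0,0,0,0,255, 0,15,0,0,0,0,255, 0,20,0,0,0,0,255, 0,20,0,0,0,0,255]'|head -4
python3 - <<'E'
from st import *
pose()
E
```

```text
time: 16.77
position: [0.5238, 0.0417, 0.0345]
time: 17.18
position: [0.5656, 0.0524, 0.0345]
tool_rot: [0.774, 0.634, -0.0, -0.0]
ft_force: [0.2, -0.1, -0.7]
time: 17.6
position: [0.5828, 0.049, 0.0336]
tool_rot: [0.775, 0.633, -0.004, -0.005]
ft_force: [-6.2, 5.4, 4.0]
t17.60 tcp [0.5828 0.049  0.0336] tooly yaw -11.5 F [-6.2  5.4  4. ] grip 0.0003052023218555656
top L [ 0.5572 -0.0418] R [ 0.5641 -0.0852] len 0.0439 skew 21.2 gapL 47.8 gapR -10.0 y -30.4
   tcp in block x 6.5 y 107.7
scene L [0.597  0.0458] R [ 0.563  -0.0864] len 0.1365 skew -2.2 gapL 1.4 gapR 7.7 y 2.7
   tcp in block x -47.5 y 67.8
time: 18.12
position: [0.5095, -0.0597, 0.0346]
time: 18.53
position: [0.5442, -0.085, 0.0345]
tool_rot: [0.774, 0.633, -0.0, -0.0]
ft_force: [-0.5, 0.1, -0.7]
time: 18.95
position: [0.5562, -0.0866, 0.0336]
tool_rot: [0.773, 0.634, -0.006, -0.007]
ft_force: [-11.1, -1.6, 6.5]
t18.95 tcp [ 0.5562 -0.0866  0.0336] tooly yaw -11.3 F [-11.1  -1.6   6.5] grip 0.0006831958035466896
top none
scene L [0.5863 0.0258] R [ 0.5704 -0.0888] len 0.1158 skew 4.3 gapL 9.8 gapR -2.1 y -4.8
   tcp in block x -47.4 y -57.6
```

```bash
python3 -m crank '[0,2,0,0,0,0,255, 0,4,0,0,0,0,255, 0,5,0,0,0,0,255, 0,5,0,0,0,0,255, 0,5,0,0,0,0,255]'|head -4
python3 -m crank '[0,2,0,0,0,0,255, 0,4,0,0,0,0,255, 0,5,0,0,0,0,255, 0,5,0,0,0,0,255, 0,5,0,0,0,0,255]'|head -4
```

```text
time: 19.47
position: [0.5563, -0.0866, 0.0336]
tool_rot: [0.773, 0.635, -0.009, -0.011]
ft_force: [-18.9, -3.6, 12.7]
time: 19.88
position: [0.5565, -0.0865, 0.0336]
tool_rot: [0.772, 0.635, -0.012, -0.015]
ft_force: [-26.1, -3.8, 19.3]
```

The right corner has stopped against the fence: the force rises with no motion. Now the left pad again, pressing until it stops.

```bash
python3 -m crank '[0,-25,0,0,0,0,255, 0,-65,0,0,0,0,255, 40,-65,0,0,0,0,255, 80,-65,0,0,0,0,255, 120,-65,0,0,0,0,255]'|head -2
python3 -m crank '[18,0,0,0,0,0,255, 18,15,0,0,0,0,255, 18,26,0,0,0,0,255, 18,32,0,0,0,0,255, 18,36,0,0,0,0,255]'|head -4
python3 -m crank '[0,5,0,0,0,0,255, 0,10,0,0,0,0,255, 0,15,0,0,0,0,255, 0,20,0,0,0,0,255, 0,20,0,0,0,0,255]'|head -4
python3 -m crank '[0,3,0,0,0,0,255, 0,6,0,0,0,0,255, 0,8,0,0,0,0,255, 0,8,0,0,0,0,255, 0,8,0,0,0,0,255]'|head -4
python3 - <<'E'
from st import *
pose()
E
```

```text
time: 20.3
position: [0.5324, 0.0408, 0.0345]
time: 20.72
position: [0.5729, 0.0509, 0.0345]
tool_rot: [0.774, 0.633, 0.0, 0.0]
ft_force: [-0.1, -0.5, -0.0]
time: 21.13
position: [0.5852, 0.048, 0.0337]
tool_rot: [0.774, 0.633, -0.005, -0.006]
ft_force: [-9.0, 3.9, 6.7]
time: 21.55
position: [0.5855, 0.048, 0.0335]
tool_rot: [0.774, 0.633, -0.011, -0.012]
ft_force: [-20.6, 5.0, 15.1]
t21.55 tcp [0.5855 0.048  0.0335] tooly yaw -11.5 F [-20.6   5.   15.1] grip 0.0003470369798549363
top L [ 0.5626 -0.0441] R [ 0.5709 -0.087 ] len 0.0437 skew 23.1 gapL 44.7 gapR -18.1 y -30.0
   tcp in block x 6.9 y 107.9
scene L [0.5993 0.0453] R [ 0.5699 -0.0875] len 0.1361 skew -0.3 gapL -0.6 gapR 0.3 y 4.0
   tcp in block x -47.0 y 67.6
```

```bash
python3 -m crank '[0,-20,0,0,0,0,255, 0,-40,0,0,0,0,255, 0,-70,0,0,0,0,255, 0,-90,-40,0,0,0,255, 0,-100,-80,0,0,0,255]'|head -2
python3 -m crank '[20,-30,-30,0,0,0,255, 40,-60,-60,0,0,0,255, 60,-80,-90,0,0,0,255, 90,-80,-100,0,0,0,255, 120,-80,-100,0,0,0,255]'
python3 - <<'E'
from st import *
pose(png='z')
a=cv2.imread('pics/z_top.png')[130:230,205:345];b=cv2.imread('pics/z_scene.png')[160:260,165:305]
cv2.imwrite('pics/zz.png',cv2.resize(np.hstack([a,b]),None,fx=2.8,fy=2.8,interpolation=cv2.INTER_CUBIC))
t0=pickle.load(open('top.pkl','rb'));
E
```

```text
time: 22.07
position: [0.4962, 0.0651, 0.1095]
time: 22.48
position: [0.4476, 0.1996, 0.2161]
tool_rot: [0.774, 0.633, 0.003, 0.001]
ft_force: [0.6, 0.4, -0.9]
grip_width: 0.0006
grip_force: 0.0
t22.48 tcp [0.4476 0.1996 0.2161] tooly yaw -11.5 F [ 0.6  0.4 -0.9] grip 0.0006415718116867461
top L [0.5988 0.0399] R [ 0.5709 -0.087 ] len 0.1300 skew -0.2 gapL -1.3 gapR -0.7 y 1.8
   tcp in block x -214.9 y 188.5
scene L [0.5985 0.0408] R [ 0.5699 -0.0875] len 0.1315 skew -0.4 gapL -0.8 gapR 0.3 y 1.6
   tcp in block x -214.8 y 187.9
```

View pics/zz.png

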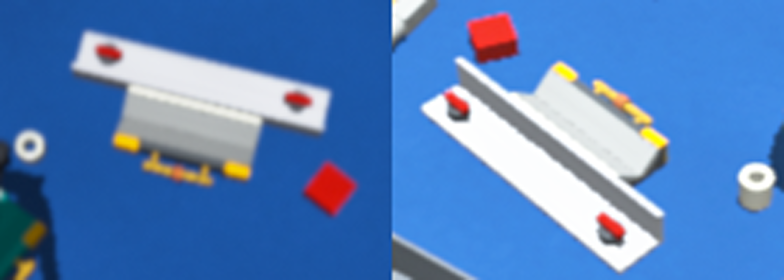

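The block lies flush along the fence, front edge from (130,88) to (262,120) in the left crop, with skew about -0.3°. The magnet and nozzle are where they were and the hand is clear, so I'm handing in.

```bash
python3 -m crank '[0,0,0,0,0,0,255, 0,0,0,0,0,0,255, 0,0,0,0,0,0,255, 0,0,0,0,0,0,255, 0,0,0,0,0,0,255]'|head -1; python3 -c "
from rig import robot;print(robot.hand_in())"
```

```text
time: 23.0
the job is handed in; nothing more can be done
None
```

I handed the job in at 23 s, with the block measured flush along the fence (skew about -0.3°, within 4 mm of centre) and the hand clear; the judge's verdict was not shown.

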